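Fetch the ink pad from behind the date stamp and glue stick

TASK

I need the red ink pad that lies on the organiser board behind the date stamp and the glue stick. First stand the stamp and the glue stick aside, upright on the cork mat, before the ink pad is moved; then lay the ink pad in the white outline in the middle of the green stamping mat, square with it; only after that put each of the two back upright on the middle of its own rest, the stamp on the blue one and square with it, the glue stick on the round yellow one. Never let either of them fall over, and leave the jar and the stapler alone.

Things in the scene. Friction and masses are not known exactly. Their poses are not given: they have to be found in the camera images.
- date_stamp: Self-inking date stamp, loose, standing upright: black frame 36 (x) x 52 (y) mm at the foot, blue push handle on top, 34 (x) x 58 (y) mm, from 76 to 102 mm above the foot; 102 mm tall in all, handle fixed (does not push in), about 0.12 kg. Starts on the blue rest. Origin: centre of its underside; z up; grasp the handle across x (34 mm).
- glue_stick: Glue stick, loose, standing upright: pale yellow cylinder 25 mm in diameter, 91 mm tall, about 0.04 kg. Starts on the round yellow rest. Origin: centre of its underside; z up along its axis.
- ink_pad: Red tin ink pad, closed, loose, lying flat (not the like one far off at the left): 60 (x) x 90 (y) x 15 (z) mm, about 0.07 kg. Starts on the organiser board, beyond the stamp and glue stick; too long to grasp along y, so grasp it across x (60 mm), which needs the room above the two rests. Origin: centre of its underside; z up.
- board: Organiser board, fixed: dark wood, 200 x 200 mm, top 8 mm above the worktop (its z axis is up, x away from the robot). The two rests stand side by side on its near half, at x = -45 mm, y = +38 and -38 mm (either way round); the ink pad starts near x = +45 mm, y = 0, in a brass outline. Origin: centre of its underside.
- stamp_rest: Blue rectangular rest of the date stamp, fixed on the board: plate 52 (x) x 76 (y) x 4 (z) mm, flat top without a rim. Origin: centre of its underside (on the board's top, 8 mm above the worktop), so its top is at +4 mm, 12 mm above the worktop. Its x axis is the direction the stamp's x axis should lie along (either way round).
- glue_rest: Round yellow rest of the glue stick, fixed on the board: disc 50 mm in diameter, 4 mm thick, flat top without a rim. Origin: centre of its underside (8 mm above the worktop); top at +4 mm.
- side_mat: Cork mat, fixed on the worktop, the side area: 160 (x) x 220 (y) x 4 mm, flat. Origin: centre of its underside, on the worktop; z up, top at +4 mm. To the robot's left or right.
- stamping_mat: Green stamping mat, fixed on the worktop, where the ink pad goes: 110 (x) x 140 (y) x 4 mm, flat, with a printed white outline 65 (x) x 95 (y) mm in the middle. Origin: centre of its underside, on the worktop; z up, top at +4 mm; the ink pad's x lies along its x (either way round). On the side that the cork mat is not.
- jar_yellow: Bystander, loose: empty clear jar with a yellow lid, 92 mm in diameter, 123 mm tall, upright. Origin: centre of its underside. Leave alone.
- stapler: Bystander, loose: dark grey desk stapler lying across the desk to the right of and behind the board, 36 (x) x 138 (y) x 53 (z) mm. Origin: centre of its underside. Leave alone.
Mind the look-alikes: they are no part of the job. Several things have the shape of the ink_pad; the one meant has the colours described above. There is more than one size of the glue_stick; the one meant has the size given above.

How it is judged:
By the outcome, as a careful person would: the job done as asked, in the order asked, and still so for the second after the job is handed in, with the robot touching nothing.
It also fails if it takes over 133 s, if anything falls off the work surface, if the arm or the gripper's body presses on something with over 40 N, if the wrist force passes 120 N, or if a joint passes its speed limit or range.

ROBOT

A 6-joint arm with a two-finger parallel gripper is mounted at the origin on a cart in front of the work surface, level with it; the furniture and walls round the work are solid. World frame = base frame: x ahead of the robot, y to its left, z up, the work surface at z = 0. Lengths are in m, angles in rad, forces in N, time in s.
With the tool pointing down it reaches from about 0.25 to 0.85 m from the base axis. Payload 12.5 kg.
Tool frame: the origin (TCP) lies midway between the tips of the shut fingers; the grasp point (between the pads) lies 19 mm behind it; z points along the fingers, y is the direction in which the jaws open and shut (so a half turn about z gives the same grasp; the last joint's range is limited). The gripper opens to 93 mm and grips with 3 to 60 N. Pads are 15 mm wide; open, the fingers measure 128 mm over their backs; the gripper's body (75 mm by 188 mm) begins 65 mm behind the grasp point.
Start: joints at [1.234, 0.351, 1.652, -0, 1.139, -0.085], TCP at [0.137, 0.533, 0.219] pointing down, gripper open.
Joint ranges: [-2.75, 2.75], [-0.79, 2.1], [0.01, 2.65], [-1.57, 4.71], [0.07, 3.14], [-2.87, 2.87]. Speed limits (rad/s): [2.22, 2.22, 2.79, 3.14, 3.14, 3.14].

INTERFACE

Orientations are given as a unit quaternion [w, x, y, z].
In Python, from plant import telemetry, snapshot, workorder, find_in gives the robot as it stands.
- The arm moves only by the tool arm_command, never from a script. Its argument "rows" is a list of rows, each a list of 7 numbers: the shift along the tool's x, y, z scaled (see below), then the turn, a rotation vector about the tool's x, y, z scaled (see below), then the opening, from 0 (shut) to 1 (fully open). A call has 1 to 8 rows; each row is the pose to reach, as a shift and turn from the pose commanded when the call began, along the tool's axes at that moment; what a row does not reach only later rows make up. The controller multiplies each number of a shift by 0.1 m and each number of a turn by pi/2 rad. A row lasts 1/8 s, in which the tool goes at most 62.5 mm and 10.7 degrees, less where a joint would pass 70% of its speed; a pose out of reach is approached as far as the arm can. A call with a number of a shift or a turn outside -1 to 1 is refused whole. A call with a gripper value outside its range is refused whole. The fingers move at their own pace and stop on an object; the grip force is fixed at half the most. Time passes only in rows, so rows that repeat a pose let the fingers close. It gives the time, the measured TCP pose, the force and the opening at its end, in the units of the state.
- telemetry.read_state(): the state, without advancing time (a new reading comes with each control period).
- snapshot(name): name is "scene" or "top"; returns a dict with "image" (420x560x3 uint8, red, green, blue), "intrinsics" (3x3 intrinsics, pixels), "position" and "orientation" of the camera in the world. Camera axes: x right, y down, z forward; pixel columns grow to the right and rows downward; lengths in m; the calibration is good to about 2 mm. A picture is of the moment at which its call begins. There is no depth.
- workorder.hand_in(): hands the job in, once; it reports no verdict.
Trained networks look in the newest picture that a camera, given by its name, has taken for a name from the list of things; names that differ only in an ending like _2 or _b are one class to them, and where a whole thing is asked for, a point or a joint stands for the part that bears it (a point fixed in the world has none). Each returns a list of dicts, best first, with "score" (0 to 1); they miss things now and then, are a little off and sometimes report something else, mostly with a low value. They report only what shows in the picture. A call takes as long as a camera call. They do not tell look-alikes from the thing itself.
- find_in(camera, label): "at" ([x, y, z] in m, in the coordinates of the camera as it stood for that picture, good to about 4 mm: the middle of the surface that is visible of it).
The state is a dict: "t": time; "joint_positions": joint angles; "qd": joint speeds; "joint_efforts": joint torques, N m; "ee_pos": TCP position; "tool_rot": TCP orientation; "wrist_force": force on the tool from outside, world axes, zero at the start; "ft_torque": the same for the moment, N m; "finger_gap": finger opening in m.
Only numpy, scipy, OpenCV 4.12 (cv2) and the standard library are available. Lean on these libraries where they do the work, as an engineer would, in place of code of your own. Each camera call takes 0.05 s, during which the arm holds its last target. There are 200 camera calls.

## Working session

There is one attempt and no reset: what is moved stays moved. The work goes in short steps, Python scripts to look and compute and a tool call to move; the robot and the scene stay as the last step left them, time stands still between calls to the robot, and variables do not carry over. Pictures are saved under pics/ and viewed, about 12 in all and at most 16, crops included, and the job is handed in when it is done.

Besides the shell and the picture viewer there is one more tool, called by a JSON object that holds its "method" and its "body", one argument or row to a line. arm_command: Moves the arm, as the interface text tells. Shifts and turns lie within -1 to 1; 1 stands for 0.1 m of shift or pi/2 rad of turn. Its arguments: {"type":"object","properties":{"rows":{"type":"array"}},"required":["rows"]}

```bash
ls; mkdir -p pics; cat > h.py <<'E'
import numpy as np, cv2
from scipy.spatial.transform import Rotation as R
from plant import telemetry, snapshot, workorder, find_in
def rot(q): return R.from_quat([q[1],q[2],q[3],q[0]])
def snap(n,f=None):
    s=snapshot(n)
    if f: cv2.imwrite('pics/'+f,s['image'][:,:,::-1])
    return s
def px2w(s,u,v,z):
    K=np.array(s['intrinsics']);d=rot(s['orientation']).apply(np.linalg.inv(K)@[u,v,1.]);p=np.array(s['position'])
    return p+d*(z-p[2])/d[2]
def w2px(s,P):
    c=rot(s['orientation']).inv().apply(np.atleast_2d(P)-np.array(s['position']));q=c@np.array(s['intrinsics']).T
    return q[:,:2]/q[:,2:]
def cw(s,p): return rot(s['orientation']).apply(p)+np.array(s['position'])
E
python3 - <<'E'
from h import *
np.set_printoptions(precision=3,suppress=True)
for c in('scene','top'):
    s=snap(c,c+'0.png'); print(c,s['position'],s['orientation'],np.array(s['intrinsics'])[[0,0,1],[0,2,2]])
    for l in 'date_stamp glue_stick ink_pad board stamp_rest glue_rest side_mat stamping_mat jar_yellow stapler'.split():
        print(l,[(round(d['score'],2),cw(s,d['at']),w2px(s,cw(s,d['at']))[0].round()) for d in find_in(c,l)])
print(telemetry.read_state())
E
```

```text
pics
scene [-0.146 -0.653  0.877] [-0.377  0.839 -0.357  0.162] [529.29  279.745 207.936]
date_stamp [(0.65, array([ 0.502, -0.014,  0.075]), array([273., 207.])), (0.31, array([ 0.653, -0.244,  0.028]), array([392., 237.]))]
glue_stick [(0.84, array([0.5  , 0.056, 0.069]), array([252., 196.])), (0.66, array([0.576, 0.179, 0.078]), array([239., 158.])), (0.65, array([0.686, 0.159, 0.074]), array([275., 144.]))]
ink_pad [(0.76, array([ 0.341, -0.048,  0.019]), array([233., 269.])), (0.75, array([0.6  , 0.011, 0.026]), array([293., 198.])), (0.73, array([0.33 , 0.121, 0.017]), array([180., 234.]))]
board [(0.68, array([ 0.531, -0.011,  0.01 ]), array([281., 221.])), (0.64, array([0.595, 0.01 , 0.025]), array([293., 200.]))]
stamp_rest [(0.75, array([ 0.49 , -0.015,  0.013]), array([270., 229.]))]
glue_rest []
side_mat [(0.75, array([ 0.452, -0.304,  0.005]), array([358., 309.])), (0.59, array([ 0.501, -0.013,  0.077]), array([273., 206.]))]
stamping_mat [(0.64, array([0.493, 0.294, 0.004]), array([188., 175.]))]
jar_yellow [(0.9, array([0.675, 0.265, 0.088]), array([244., 126.])), (0.2
[... 970 characters left out ...]
0.545, 0.034, 0.011]), array([258., 204.]))]
jar_yellow [(0.64, array([0.676, 0.274, 0.123]), array([141., 136.])), (0.59, array([ 0.502, -0.006,  0.112]), array([275., 222.]))]
stapler [(0.72, array([ 0.653, -0.237,  0.04 ]), array([377., 157.]))]
{'t': 1.1, 'joint_positions': array([ 1.234,  0.351,  1.652, -0.   ,  1.139, -0.085]), 'qd': array([-0.   ,  0.   ,  0.   ,  0.001, -0.001, -0.001]), 'joint_efforts': array([  0.   , -49.726, -28.548,   0.07 ,   0.022,  -0.   ]), 'ee_pos': array([0.137, 0.533, 0.219]), 'tool_rot': array([ 0.   ,  0.126,  0.992, -0.   ]), 'wrist_force': array([ 0.375, -0.288,  0.157]), 'ft_torque': array([-0.001,  0.006,  0.007]), 'finger_gap': 0.09274632875096894}
```

```bash
python3 - <<'E'
import cv2
a=cv2.imread('pics/top0.png'); cv2.imwrite('pics/top0b.png',cv2.resize(a[105:315,90:450],None,fx=2.2,fy=2.2,interpolation=cv2.INTER_CUBIC))
a=cv2.imread('pics/scene0.png'); cv2.imwrite('pics/scene0b.png',cv2.resize(a,None,fx=1.4,fy=1.4,interpolation=cv2.INTER_CUBIC))
E
```

```text
(no output)
```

View pics/top0b.png

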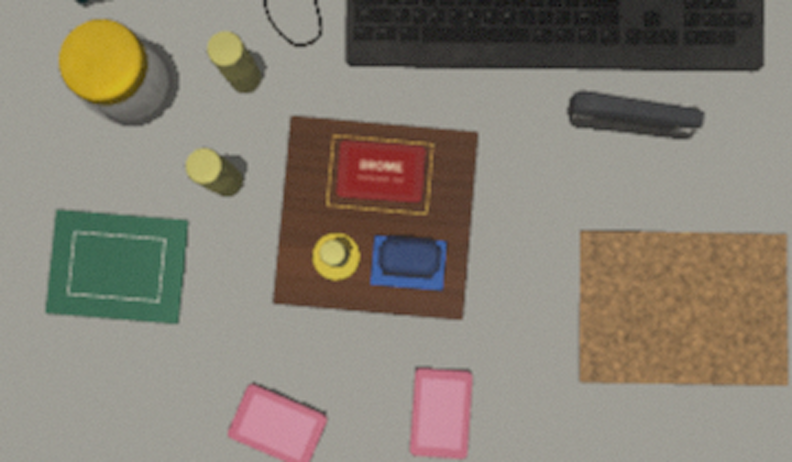

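View pics/scene0b.png

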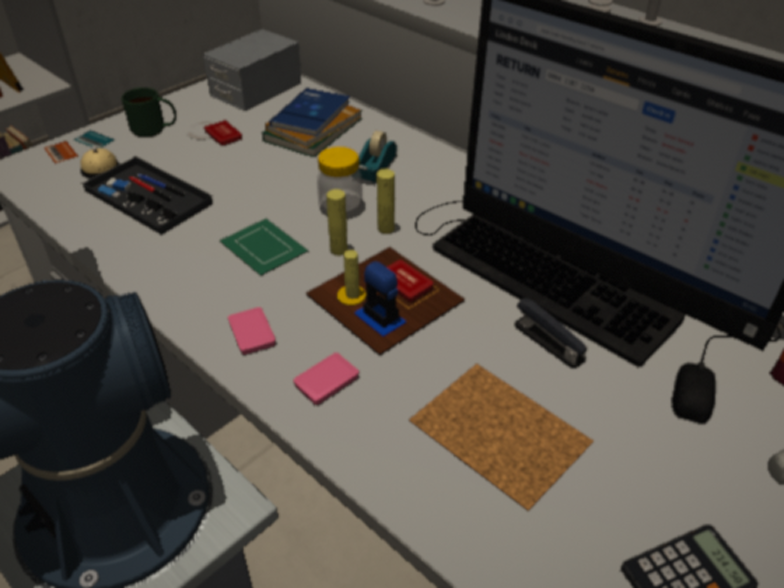

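The two views show: the red pad sits in the brass outline at top-crop (380,172). The blue stamp rest is right of centre (408,262) and the yellow round rest left (336,256). The cork mat is to the right and the green mat to the left. The two pink pads and the two taller glue sticks by the jar are look-alikes.

```bash
cat > seg.py <<'E'
from h import *
# hue lo/hi, smin, vmin, vmax, roi(x0,y0,x1,y1) in the top picture, height of the surface
def blob(s,lo,hi,smin,vmin,vmax,roi,hull=True):
    hsv=cv2.cvtColor(s['image'],cv2.COLOR_RGB2HSV); m=cv2.inRange(hsv,(lo,smin,vmin),(hi,255,vmax))
    k=np.zeros_like(m); x0,y0,x1,y1=roi; k[y0:y1,x0:x1]=m[y0:y1,x0:x1]
    cs,_=cv2.findContours(k,cv2.RETR_EXTERNAL,cv2.CHAIN_APPROX_NONE)
    return max(cs,key=cv2.contourArea)[:,0,:]
def rect(s,c,z):
    w=np.array([px2w(s,u,v,z)[:2] for u,v in c],np.float32)*1000
    (cx,cy),(a,b),t=cv2.minAreaRect(w)
    if a>b: a,b,t=b,a,t-90     # t: direction of the short (x) side
    return np.round([cx/1000,cy/1000,a,b,(t+90)%180-90],4)
E
python3 - <<'E'
from seg import *
s=snap('top'); hsv=cv2.cvtColor(s['image'],cv2.COLOR_RGB2HSV)
for n,(u,v) in dict(cork=(401,244),green=(120,223),board=(225,235),pad=(263,190),rest=(293,232),gl_rest=(236,228),gl_top=(241,218),handle=(275,220)).items(): print(n,hsv[v,u])
P=dict(cork=(8,22,80,60,255,(340,190,460,300),.004),green=(60,90,80,20,255,(100,190,190,260),.004),
 board=(0,20,60,20,110,(205,150,315,260),.008), pad=(170,180,120,60,255,(230,160,300,210),.023),pad0=(0,8,150,85,255,(230,160,300,210),.023),rest=(100,125,100,60,255,(250,205,300,245),.012))
for n,p in P.items():
    try: print(n,rect(s,blob(s,*p[:6]),p[6]))
    except Exception as e: print(n,e)
E
```

```text
cork [ 17 121 152]
green [ 75 103 106]
board [ 10 118  99]
pad [  1 180 139]
rest [ 10 112 100]
gl_rest [ 26 163 202]
gl_top [ 28 110 195]
handle [110 116 112]
cork [  0.4563  -0.2982 158.0895 217.2168  -0.3755]
green [  0.4929   0.2979 106.7411 138.1476  -3.9813]
board [5.477000e-01 2.730000e-02 1.977413e+02 1.979316e+02 8.564030e+01]
pad [0.5726 0.0126 0.     0.     0.    ]
pad0 [ 5.93900e-01  2.33000e-02  5.97763e+01  8.83041e+01 -3.70220e+00]
rest [ 4.99900e-01 -7.20000e-03  5.12154e+01  7.52871e+01 -3.91930e+00]
```

```bash
python3 - <<'E'
from seg import *
s=snap('top'); print(hs:=cv2.cvtColor(s['image'],cv2.COLOR_RGB2HSV)[[212,216,220,224,230,234]][:,[262,268,275,282,288]].tolist())
print('handle',rect(s,blob(s,100,125,60,40,125,(255,205,300,245)),.110))
c=blob(s,24,35,60,120,255,(225,205,256,240)); print('yellow all',rect(s,c,.012))
c=blob(s,22,26,140,120,255,(225,205,256,240)); print('rest',rect(s,c,.012))
c=blob(s,27,35,60,170,255,(225,205,256,240)); print('glue top',rect(s,c,.103))
im=s['image'][200:245,225:305,::-1]; cv2.imwrite('pics/c1.png',cv2.resize(im,None,fx=9,fy=9,interpolation=cv2.INTER_NEAREST))
E
```

```text
[[[111, 137, 125], [126, 70, 55], [5, 63, 53], [10, 119, 75], [10, 119, 94]], [[109, 150, 134], [112, 108, 102], [111, 111, 103], [112, 108, 97], [109, 130, 98]], [[110, 114, 105], [111, 118, 112], [112, 112, 114], [112, 111, 113], [112, 103, 87]], [[113, 93, 96], [111, 111, 115], [111, 115, 115], [111, 109, 112], [111, 98, 86]], [[109, 154, 159], [110, 131, 123], [113, 74, 76], [113, 49, 63], [109, 152, 159]], [[114, 106, 123], [110, 134, 141], [110, 145, 165], [109, 149, 161], [109, 151, 160]]]
handle [ 5.01800e-01 -8.50000e-03  3.77963e+01  6.18463e+01 -4.10900e+00]
yellow all [ 5.06100e-01  6.93000e-02  4.59448e+01  4.59590e+01 -8.93366e+01]
rest [ 5.05000e-01  6.81000e-02  4.82260e+01  4.82617e+01 -8.91980e+01]
glue top [ 5.05200e-01  6.68000e-02  1.88196e+01  2.09368e+01 -8.91332e+01]
```

View pics/c1.png

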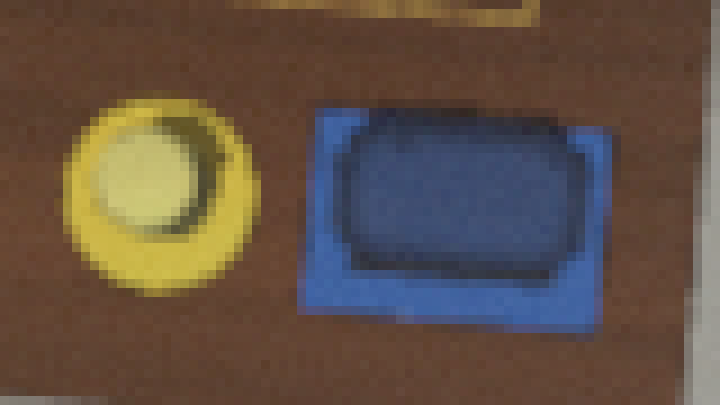

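```bash
cat > go.py <<'E'
from h import *
import sys
# go.py x y z jawdeg : shift/turn in tool units from the current pose to the TCP target
st=telemetry.read_state(); x,y,z,a=map(float,sys.argv[1:5]); p=np.array(st['ee_pos']); r=rot(st['tool_rot'])
Y=np.array([np.cos(np.radians(a)),np.sin(np.radians(a)),0]);Z=np.array([0,0,-1.]);T=R.from_matrix(np.c_[np.cross(Y,Z),Y,Z])
alt=T*R.from_euler('z',np.pi); 
print('t',round(st['t'],2),'p',p.round(4),'gap',round(st['finger_gap'],4),'F',np.round(st['wrist_force'],1))
print('turn now',((r.inv()*T).as_rotvec()/(np.pi/2)).round(3))
print('shift now axes',(r.inv().apply(np.array([x,y,z])-p)/.1).round(3),'target axes',(T.inv().apply(np.array([x,y,z])-p)/.1).round(3))
E
python3 go.py .501 -.008 .219 -4
```

```text
t 1.2 p [0.137  0.5326 0.2186] gap 0.0932 F [0.2 0.1 0.2]
turn now [ 0.    -0.     0.884]
shift now axes [-4.872e+00 -4.329e+00 -4.000e-03] target axes [-5.139e+00  4.008e+00 -4.000e-03]
```

{"method": "arm_command", "body": {
  "rows": [
    [-0.4,-0.35,0,0,0,0.3,1],
    [-0.8,-0.7,0,0,0,0.6,1],
    [-1,-0.9,0,0,0,0.884,1],
    [-1,-0.9,0,0,0,0.884,1],
    [-1,-0.9,0,0,0,0.884,1],
    [-1,-0.9,0,0,0,0.884,1],
    [-1,-0.9,0,0,0,0.884,1],
    [-1,-0.9,0,0,0,0.884,1]
  ]
}}

```text
t: 2.2
ee_pos: [0.2114, 0.4206, 0.2187]
tool_rot: [-0.0, 0.733, 0.681, 0.0]
wrist_force: [0.0, -0.6, -0.9]
finger_gap: 0.0933
```

```bash
python3 go.py .501 -.008 .219 -4
```

```text
t 2.2 p [0.2114 0.4206 0.2187] gap 0.0933 F [ 0.  -0.6 -0.9]
turn now [-0.    -0.    -0.003]
shift now axes [-4.061e+00  3.204e+00 -4.000e-03] target axes [-4.073e+00  3.188e+00 -3.000e-03]
```

{"method": "arm_command", "body": {
  "rows": [
    [-0.4,0.32,0,0,0,0,1],
    [-0.82,0.64,0,0,0,0,1]
  ]
}}

```text
t: 2.45
ee_pos: [0.27, 0.3335, 0.2187]
tool_rot: [0.0, 0.731, 0.683, 0.0]
wrist_force: [0.8, 0.6, 0.6]
finger_gap: 0.0923
```

{"method": "arm_command", "body": {
  "rows": [
    [-0.4,0.32,0,0,0,0,1],
    [-0.82,0.64,0,0,0,0,1]
  ]
}}

```text
t: 2.7
ee_pos: [0.3285, 0.2467, 0.2189]
tool_rot: [0.0, 0.731, 0.682, 0.0]
wrist_force: [0.1, 0.4, -0.0]
finger_gap: 0.0927
```

{"method": "arm_command", "body": {
  "rows": [
    [-0.4,0.32,0,0,0,0,1],
    [-0.82,0.64,0,0,0,0,1]
  ]
}}

```text
t: 2.95
ee_pos: [0.3867, 0.1603, 0.2189]
tool_rot: [0.0, 0.731, 0.682, 0.0]
wrist_force: [0.7, 1.0, -0.4]
finger_gap: 0.0927
```

{"method": "arm_command", "body": {
  "rows": [
    [-0.4,0.32,0,0,0,0,1],
    [-0.82,0.64,0,0,0,0,1]
  ]
}}

```text
t: 3.2
ee_pos: [0.4449, 0.074, 0.2189]
tool_rot: [0.0, 0.731, 0.682, 0.0]
wrist_force: [0.5, 0.4, -0.2]
finger_gap: 0.0929
```

{"method": "arm_command", "body": {
  "rows": [
    [-0.4,0.32,0,0,0,0,1],
    [-0.8,0.64,0,0,0,0,1],
    [-0.8,0.64,0,0,0,0,1],
    [-0.8,0.64,0,0,0,0,1]
  ]
}}

```text
t: 3.7
ee_pos: [0.5018, -0.0083, 0.2184]
tool_rot: [-0.0, 0.731, 0.682, -0.0]
wrist_force: [0.1, 0.8, 0.6]
finger_gap: 0.0934
```

```bash
python3 go.py .501 -.008 .082 -4
```

```text
t 3.7 p [ 0.5018 -0.0083  0.2184] gap 0.0934 F [0.1 0.8 0.6]
turn now [-0. -0. -0.]
shift now axes [ 0.003 -0.007  1.364] target axes [ 0.003 -0.008  1.364]
```

{"method": "arm_command", "body": {
  "rows": [
    [0,0,0.5,0,0,0,1],
    [0,0,0.9,0,0,0,1]
  ]
}}

```text
t: 3.95
ee_pos: [0.5015, -0.0074, 0.1277]
tool_rot: [0.0, 0.731, 0.683, 0.0]
wrist_force: [0.6, -0.1, -0.2]
finger_gap: 0.093
```

{"method": "arm_command", "body": {
  "rows": [
    [0,-0.01,0.25,0,0,0,1],
    [0,-0.01,0.46,0,0,0,1],
    [0,-0.01,0.46,0,0,0,0.6],
    [0,-0.01,0.46,0,0,0,0.45],
    [0,-0.01,0.46,0,0,0,0.4]
  ]
}}

```text
t: 4.58
ee_pos: [0.5018, -0.0084, 0.0837]
tool_rot: [0.001, 0.731, 0.682, 0.001]
wrist_force: [-0.3, -0.2, 0.5]
finger_gap: 0.0673
```

{"method": "arm_command", "body": {
  "rows": [
    [0,0,0,0,0,0,0.3],
    [0,0,0,0,0,0,0.2],
    [0,0,0,0,0,0,0.1],
    [0,0,0,0,0,0,0],
    [0,0,0,0,0,0,0]
  ]
}}

```text
t: 5.2
ee_pos: [0.5014, -0.0086, 0.0827]
tool_rot: [0.0, 0.731, 0.682, 0.0]
wrist_force: [0.2, 0.4, 1.1]
finger_gap: 0.0327
```

```bash
python3 go.py .45 -.245 .19 -4;python3 -c "
from h import *
s=snap('scene','g1.png'); im=s['image'][100:330,150:450,::-1]; cv2.imwrite('pics/g1b.png',cv2.resize(im,None,fx=2.5,fy=2.5))"
```

```text
t 5.2 p [ 0.5014 -0.0086  0.0827] gap 0.0327 F [0.2 0.4 1.1]
turn now [0. 0. 0.]
shift now axes [-2.394 -0.348 -1.073] target axes [-2.394 -0.348 -1.073]
```

View pics/g1b.png

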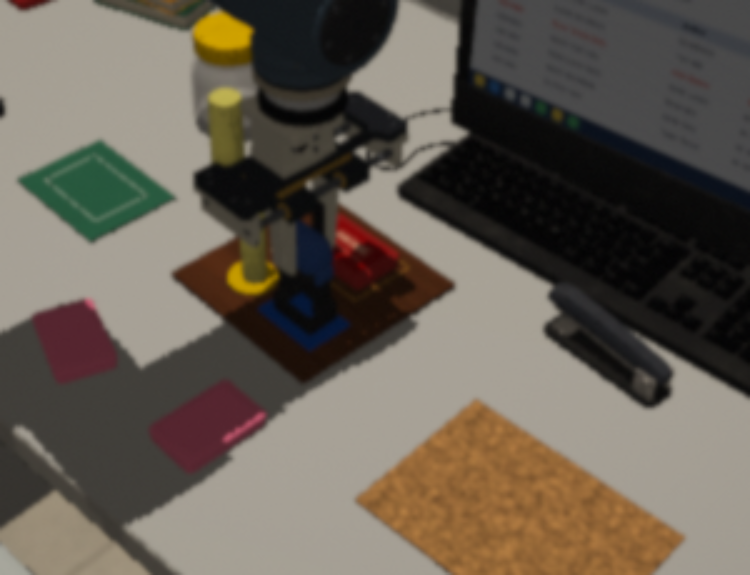

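The gripper holds the stamp's blue handle, about (312,250) in the crop, and the stamp is still upright on its rest. Lifting it and carrying it to the cork.

{"method": "arm_command", "body": {
  "rows": [
    [0,0,-0.1,0,0,0,0],
    [0,0,-0.3,0,0,0,0],
    [0,0,-0.5,0,0,0,0],
    [-0.2,0,-0.6,0,0,0,0],
    [-0.5,-0.1,-0.6,0,0,0,0],
    [-0.8,-0.1,-0.6,0,0,0,0]
  ]
}}

```text
t: 6.0
ee_pos: [0.4851, -0.0884, 0.1432]
tool_rot: [-0.0, 0.731, 0.682, -0.0]
wrist_force: [0.3, 0.0, -1.0]
finger_gap: 0.0325
```

{"method": "arm_command", "body": {
  "rows": [
    [-0.3,-0.04,0,0,0,0,0],
    [-0.6,-0.08,0,0,0,0,0],
    [-0.9,-0.1,0,0,0,0,0]
  ]
}}

```text
t: 6.38
ee_pos: [0.4691, -0.1777, 0.1431]
tool_rot: [-0.0, 0.731, 0.682, -0.0]
wrist_force: [0.3, 0.2, -1.1]
finger_gap: 0.0328
```

{"method": "arm_command", "body": {
  "rows": [
    [-0.3,-0.04,0,0,0,0,0],
    [-0.55,-0.08,0,0,0,0,0],
    [-0.64,-0.09,0,0,0,0,0],
    [-0.64,-0.09,0,0,0,0,0],
    [-0.64,-0.09,0,0,0,0,0]
  ]
}}

```text
t: 7.0
ee_pos: [0.4562, -0.2392, 0.1427]
tool_rot: [-0.0, 0.731, 0.682, 0.0]
wrist_force: [0.5, -0.3, -1.0]
finger_gap: 0.0329
```

```bash
python3 go.py .456 -.24 .0755 -4
```

```text
t 7.0 p [ 0.4562 -0.2392  0.1427] gap 0.0329 F [ 0.5 -0.3 -1. ]
turn now [-0.    -0.     0.001]
shift now axes [-0.008 -0.001  0.672] target axes [-0.008 -0.002  0.672]
```

{"method": "arm_command", "body": {
  "rows": [
    [0,0,0.3,0,0,0,0],
    [0,0,0.55,0,0,0,0],
    [0,0,0.64,0,0,0,0],
    [0,0,0.67,0,0,0,0],
    [0,0,0.67,0,0,0,0],
    [0,0,0.67,0,0,0,0]
  ]
}}

```text
t: 7.75
ee_pos: [0.4565, -0.2402, 0.0764]
tool_rot: [0.001, 0.731, 0.682, 0.0]
wrist_force: [-0.3, 0.4, -1.4]
finger_gap: 0.033
```

```bash
python3 go.py .456 -.24 .0747 -4
```

```text
t 7.75 p [ 0.4565 -0.2402  0.0764] gap 0.033 F [-0.3  0.4 -1.4]
turn now [0.001 0.    0.   ]
shift now axes [ 0.002 -0.005  0.017] target axes [ 0.002 -0.005  0.017]
```

{"method": "arm_command", "body": {
  "rows": [
    [0,0,0.01,0,0,0,0],
    [0,0,0.015,0,0,0,0],
    [0,0,0.015,0,0,0,0]
  ]
}}

```text
t: 8.12
ee_pos: [0.4564, -0.2403, 0.0746]
tool_rot: [0.0, 0.731, 0.682, 0.0]
wrist_force: [-0.5, 0.1, 4.6]
finger_gap: 0.0332
```

{"method": "arm_command", "body": {
  "rows": [
    [0,0,0,0,0,0,0.45],
    [0,0,0,0,0,0,0.6],
    [0,0,0,0,0,0,0.8],
    [0,0,0,0,0,0,1],
    [0,0,0,0,0,0,1]
  ]
}}

```text
t: 8.75
ee_pos: [0.4561, -0.24, 0.0741]
tool_rot: [-0.0, 0.731, 0.682, -0.0]
wrist_force: [-0.3, 0.6, 0.7]
finger_gap: 0.0775
```

{"method": "arm_command", "body": {
  "rows": [
    [0,0,-0.3,0,0,0,1],
    [0,0,-0.6,0,0,0,1],
    [0,0,-0.9,0,0,0,1],
    [0,0,-0.9,0,0,0,1]
  ]
}}

```text
t: 9.25
ee_pos: [0.457, -0.2406, 0.1659]
tool_rot: [0.002, 0.731, 0.682, 0.0]
wrist_force: [0.2, 0.2, -0.6]
finger_gap: 0.0929
```

```bash
python3 go.py .505 .068 .165 -4; python3 - <<'E'
from seg import *
s=snap('scene','g2.png'); print([(d['score'],cw(s,d['at']).round(3)) for d in find_in('scene','date_stamp')])
cv2.imwrite('pics/g2b.png',cv2.resize(s['image'][150:380,250:480,::-1],None,fx=2.5,fy=2.5))
E
```

```text
t 9.25 p [ 0.457  -0.2406  0.1659] gap 0.0929 F [ 0.2  0.2 -0.6]
turn now [0.002 0.001 0.   ]
shift now axes [3.112 0.265 0.004] target axes [3.112 0.264 0.009]
[(0.92, array([ 0.452, -0.243,  0.07 ])), (0.68, array([ 0.5  , -0.006,  0.013]))]
```

View pics/g2b.png

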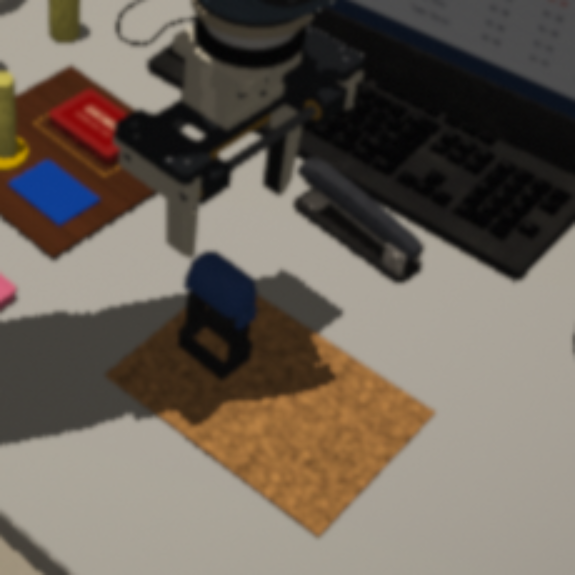

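The stamp stands upright on the near-left part of the cork, at crop (215,320). Next is the glue stick.

{"method": "arm_command", "body": {
  "rows": [
    [0.4,0.04,0,0,0,0,1],
    [1,0.09,0,0,0,0,1]
  ]
}}

```text
t: 9.6
ee_pos: [0.4715, -0.1403, 0.1627]
tool_rot: [-0.001, 0.732, 0.681, -0.0]
wrist_force: [0.2, 0.6, -1.0]
finger_gap: 0.0932
```

{"method": "arm_command", "body": {
  "rows": [
    [0.5,0.04,0,0,0,0,1],
    [1,0.09,0,0,0,0,1]
  ]
}}

```text
t: 9.85
ee_pos: [0.4873, -0.04, 0.1628]
tool_rot: [-0.001, 0.731, 0.682, -0.001]
wrist_force: [0.9, 0.4, 0.1]
finger_gap: 0.093
```

{"method": "arm_command", "body": {
  "rows": [
    [0.5,0.04,0,0,0,0,1],
    [1,0.08,0,0,0,0,1]
  ]
}}

```text
t: 10.1
ee_pos: [0.5023, 0.0591, 0.1628]
tool_rot: [-0.001, 0.731, 0.682, -0.001]
wrist_force: [0.8, -0.6, 0.2]
finger_gap: 0.093
```

{"method": "arm_command", "body": {
  "rows": [
    [0.11,0,0,0,0,0,1],
    [0.11,0,0,0,0,0,1],
    [0.11,0,0,0,0,0,1]
  ]
}}

```text
t: 10.48
ee_pos: [0.5034, 0.0673, 0.1637]
tool_rot: [-0.0, 0.732, 0.682, -0.0]
wrist_force: [0.3, 0.1, 0.7]
finger_gap: 0.0928
```

```bash
python3 go.py .505 .068 .053 -4
```

```text
t 10.47 p [0.5034 0.0673 0.1637] gap 0.0928 F [0.3 0.1 0.7]
turn now [-0.001  0.    -0.001]
shift now axes [0.008 0.017 1.107] target axes [0.008 0.016 1.107]
```

{"method": "arm_command", "body": {
  "rows": [
    [0.01,0.015,0.3,0,0,0,1],
    [0.01,0.015,0.6,0,0,0,1],
    [0.01,0.015,0.9,0,0,0,1]
  ]
}}

```text
t: 10.85
ee_pos: [0.5052, 0.068, 0.0732]
tool_rot: [0.0, 0.732, 0.681, 0.0]
wrist_force: [0.7, -0.2, 0.2]
finger_gap: 0.0926
```

{"method": "arm_command", "body": {
  "rows": [
    [0,0,0.1,0,0,0,1],
    [0,0,0.2,0,0,0,0.8],
    [0,0,0.2,0,0,0,0.6],
    [0,0,0.2,0,0,0,0.4],
    [0,0,0.2,0,0,0,0.3]
  ]
}}

```text
t: 11.48
ee_pos: [0.5056, 0.0693, 0.0547]
tool_rot: [0.0, 0.731, 0.682, 0.0]
wrist_force: [0.0, -0.7, -0.0]
finger_gap: 0.0575
```

{"method": "arm_command", "body": {
  "rows": [
    [0,0,0,0,0,0,0.25],
    [0,0,0,0,0,0,0.15],
    [0,0,0,0,0,0,0.1],
    [0,0,0,0,0,0,0],
    [0,0,0,0,0,0,0],
    [0,0,0,0,0,0,0]
  ]
}}

```text
t: 12.22
ee_pos: [0.5053, 0.0693, 0.0542]
tool_rot: [0.0, 0.731, 0.682, 0.0]
wrist_force: [0.2, -0.3, 0.8]
finger_gap: 0.0244
```

```bash
python3 go.py .456 -.34 .12 -4
```

```text
t 12.22 p [0.5053 0.0693 0.0542] gap 0.0244 F [ 0.2 -0.3  0.8]
turn now [ 0. -0.  0.]
shift now axes [-4.117 -0.207 -0.658] target axes [-4.117 -0.206 -0.658]
```

{"method": "arm_command", "body": {
  "rows": [
    [0,0,-0.1,0,0,0,0],
    [0,0,-0.3,0,0,0,0],
    [0,0,-0.6,0,0,0,0],
    [0,0,-1,0,0,0,0]
  ]
}}

```text
t: 12.72
ee_pos: [0.5047, 0.0693, 0.1552]
tool_rot: [-0.0, 0.731, 0.682, -0.0]
wrist_force: [-0.3, -0.4, -0.4]
finger_gap: 0.0244
```

{"method": "arm_command", "body": {
  "rows": [
    [-0.2,0,-0.2,0,0,0,0],
    [-0.5,0,-0.4,0,0,0,0],
    [-1,-0.05,-0.4,0,0,0,0]
  ]
}}

```text
t: 13.1
ee_pos: [0.494, -0.0306, 0.1962]
tool_rot: [0.001, 0.731, 0.683, 0.001]
wrist_force: [1.1, -0.9, -0.7]
finger_gap: 0.0246
```

{"method": "arm_command", "body": {
  "rows": [
    [-0.5,0,0,0,0,0,0],
    [-1,-0.05,0,0,0,0,0]
  ]
}}

```text
t: 13.35
ee_pos: [0.4811, -0.131, 0.1949]
tool_rot: [0.0, 0.731, 0.682, 0.0]
wrist_force: [1.1, 0.3, -0.6]
finger_gap: 0.0245
```

{"method": "arm_command", "body": {
  "rows": [
    [-0.5,0,0,0,0,0,0],
    [-1,-0.05,0,0,0,0,0]
  ]
}}

```text
t: 13.6
ee_pos: [0.4691, -0.2306, 0.1948]
tool_rot: [0.0, 0.731, 0.682, 0.0]
wrist_force: [-0.4, -0.1, -1.0]
finger_gap: 0.0244
```

{"method": "arm_command", "body": {
  "rows": [
    [-0.4,0,0,0,0,0,0],
    [-0.8,-0.05,0,0,0,0,0],
    [-1,-0.05,0,0,0,0,0],
    [-1.0,-0.05,0,0,0,0,0],
    [-1.0,-0.05,0,0,0,0,0]
  ]
}}

```text
t: 14.22
ee_pos: [0.4577, -0.3272, 0.1942]
tool_rot: [-0.0, 0.731, 0.682, 0.0]
wrist_force: [-0.8, -0.2, -0.5]
finger_gap: 0.0244
```

```bash
python3 go.py .456 -.34 .0465 -4
```

```text
t 14.22 p [ 0.4577 -0.3272  0.1942] gap 0.0244 F [-0.8 -0.2 -0.5]
turn now [-0.    -0.     0.001]
shift now axes [-0.129 -0.008  1.477] target axes [-0.128 -0.008  1.477]
```

{"method": "arm_command", "body": {
  "rows": [
    [-0.13,0,0.3,0,0,0,0],
    [-0.13,0,0.7,0,0,0,0],
    [-0.13,0,1,0,0,0,0]
  ]
}}

```text
t: 14.6
ee_pos: [0.4566, -0.3399, 0.0929]
tool_rot: [-0.0, 0.731, 0.683, 0.0]
wrist_force: [0.8, 0.2, 0.2]
finger_gap: 0.0247
```

{"method": "arm_command", "body": {
  "rows": [
    [0,0,0.2,0,0,0,0],
    [0,0,0.35,0,0,0,0],
    [0,0,0.44,0,0,0,0],
    [0,0,0.47,0,0,0,0],
    [0,0,0.47,0,0,0,0],
    [0,0,0.47,0,0,0,0]
  ]
}}

```text
t: 15.35
ee_pos: [0.4568, -0.3415, 0.0477]
tool_rot: [0.0, 0.731, 0.682, 0.0]
wrist_force: [0.4, 0.1, -0.8]
finger_gap: 0.0247
```

```bash
python3 go.py .456 -.34 .046 -4
```

```text
t 15.35 p [ 0.4568 -0.3415  0.0477] gap 0.0247 F [ 0.4  0.1 -0.8]
turn now [0. 0. 0.]
shift now axes [ 0.015 -0.009  0.017] target axes [ 0.015 -0.009  0.017]
```

{"method": "arm_command", "body": {
  "rows": [
    [0,0,0.01,0,0,0,0],
    [0,0,0.015,0,0,0,0],
    [0,0,0.015,0,0,0,0]
  ]
}}

```text
t: 15.72
ee_pos: [0.4567, -0.3415, 0.0462]
tool_rot: [0.0, 0.731, 0.682, -0.0]
wrist_force: [-1.9, 1.0, 5.1]
finger_gap: 0.0247
```

{"method": "arm_command", "body": {
  "rows": [
    [0,0,0,0,0,0,0.35],
    [0,0,0,0,0,0,0.5],
    [0,0,0,0,0,0,0.7],
    [0,0,0,0,0,0,0.9],
    [0,0,0,0,0,0,1]
  ]
}}

```text
t: 16.35
ee_pos: [0.4565, -0.3413, 0.0456]
tool_rot: [-0.0, 0.731, 0.682, -0.0]
wrist_force: [-0.3, -0.9, 0.0]
finger_gap: 0.0678
```

{"method": "arm_command", "body": {
  "rows": [
    [0,0,-0.3,0,0,0,1],
    [0,0,-0.6,0,0,0,1],
    [0,0,-1,0,0,0,1]
  ]
}}

```text
t: 16.73
ee_pos: [0.4562, -0.341, 0.1461]
tool_rot: [-0.001, 0.731, 0.682, -0.0]
wrist_force: [0.5, -0.3, -0.4]
finger_gap: 0.0921
```

{"method": "arm_command", "body": {
  "rows": [
    [0,0,-0.3,0,0,0,1],
    [0,0,-0.6,0,0,0,1],
    [0,0,-0.6,0,0,0,1],
    [0,0,-0.6,0,0,0,1]
  ]
}}

```text
t: 17.23
ee_pos: [0.4562, -0.341, 0.2046]
tool_rot: [-0.001, 0.731, 0.682, -0.0]
wrist_force: [0.6, 0.3, -0.3]
finger_gap: 0.0932
```

```bash
python3 go.py .5935 .0235 .12 -4; python3 - <<'E'
from seg import *
s=snap('scene','g3.png'); print([(d['score'],cw(s,d['at']).round(3)) for l in('date_stamp','glue_stick') for d in find_in('scene',l)])
cv2.imwrite('pics/g3b.png',cv2.resize(s['image'][150:380,250:480,::-1],None,fx=2.5,fy=2.5))
s=snap('top','t3.png')
print('pad',rect(s,blob(s,0,8,150,85,255,(230,160,300,210)),.023)); print('rest',rect(s,blob(s,100,125,100,60,255,(250,205,300,245)),.012))
print('glrest',rect(s,blob(s,20,33,100,60,255,(225,205,256,245)),.012));print('green',rect(s,blob(s,60,90,80,20,255,(100,190,190,260)),.004))
E
```

```text
t 17.23 p [ 0.4562 -0.341   0.2046] gap 0.0932 F [ 0.6  0.3 -0.3]
turn now [-0.001 -0.     0.   ]
shift now axes [3.731 1.117 0.848] target axes [3.732 1.115 0.846]
[(0.58, array([ 0.453, -0.243,  0.069])), (0.98, array([0.689, 0.161, 0.074])), (0.86, array([0.576, 0.179, 0.074])), (0.67, array([ 0.448, -0.349,  0.061]))]
pad [ 5.94200e-01  2.30000e-02  5.95617e+01  8.73932e+01 -4.06970e+00]
rest [ 4.99900e-01 -7.20000e-03  5.13850e+01  7.51674e+01 -4.54060e+00]
glrest [ 0.505   0.0681 48.2475 48.254   0.6634]
green [  0.4929   0.2982 106.8864 137.4253  -3.9846]
```

View pics/g3b.png

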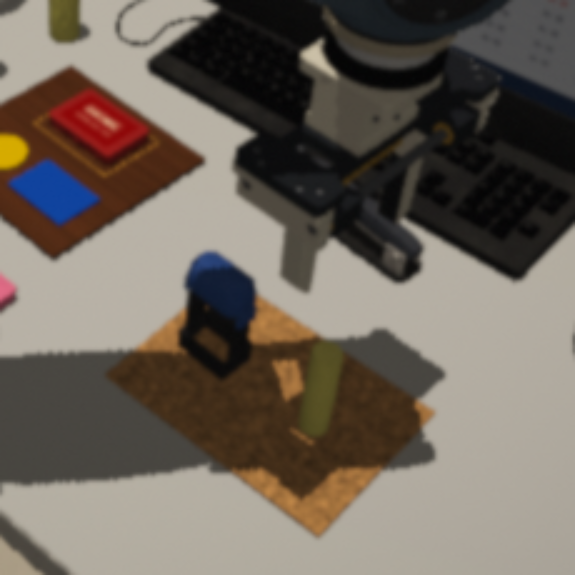

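Stamp (crop 215,320) and glue stick (crop 322,390) both stand upright on the cork. Moving over to the ink pad.

{"method": "arm_command", "body": {
  "rows": [
    [0.5,0.1,0,0,0,0,1],
    [1,0.2,0,0,0,0,1]
  ]
}}

```text
t: 17.68
ee_pos: [0.4834, -0.2419, 0.205]
tool_rot: [-0.0, 0.732, 0.682, -0.0]
wrist_force: [0.0, -0.3, 0.2]
finger_gap: 0.0928
```

{"method": "arm_command", "body": {
  "rows": [
    [0.5,0.15,0,0,0,0,0.82],
    [1,0.3,0,0,0,0,0.82]
  ]
}}

```text
t: 17.92
ee_pos: [0.5206, -0.1437, 0.2052]
tool_rot: [-0.0, 0.731, 0.682, -0.0]
wrist_force: [0.6, 0.9, -0.3]
finger_gap: 0.0783
```

{"method": "arm_command", "body": {
  "rows": [
    [0.5,0.2,0.2,0,0,0,0.82],
    [1,0.4,0.4,0,0,0,0.82]
  ]
}}

```text
t: 18.18
ee_pos: [0.5677, -0.0466, 0.1648]
tool_rot: [0.0, 0.731, 0.682, -0.0]
wrist_force: [0.1, -0.3, 0.2]
finger_gap: 0.076
```

{"method": "arm_command", "body": {
  "rows": [
    [0.4,0.1,0.2,0,0,0,0.82],
    [0.73,0.22,0.45,0,0,0,0.82],
    [0.73,0.22,0.45,0,0,0,0.82],
    [0.73,0.22,0.45,0,0,0,0.82]
  ]
}}

```text
t: 18.68
ee_pos: [0.5941, 0.0224, 0.1207]
tool_rot: [-0.0, 0.731, 0.682, -0.0]
wrist_force: [0.5, -0.3, -1.4]
finger_gap: 0.076
```

```bash
python3 go.py .594 .0233 .0105 -4
```

```text
t 18.68 p [0.5941 0.0224 0.1207] gap 0.076 F [ 0.5 -0.3 -1.4]
turn now [-0.  0.  0.]
shift now axes [ 9.000e-03 -1.000e-03  1.102e+00] target axes [ 9.000e-03 -1.000e-03  1.102e+00]
```

{"method": "arm_command", "body": {
  "rows": [
    [0.01,0,0.3,0,0,0,0.82],
    [0.01,0,0.6,0,0,0,0.82],
    [0.01,0,0.8,0,0,0,0.82],
    [0.01,0,0.8,0,0,0,0.82]
  ]
}}

```text
t: 19.18
ee_pos: [0.5938, 0.0233, 0.0401]
tool_rot: [-0.001, 0.732, 0.682, -0.001]
wrist_force: [0.2, -0.1, 0.1]
finger_gap: 0.0759
```

{"method": "arm_command", "body": {
  "rows": [
    [0,0,0.1,0,0,0,0.82],
    [0,0,0.2,0,0,0,0.82],
    [0,0,0.28,0,0,0,0.82],
    [0,0,0.29,0,0,0,0.82],
    [0,0,0.29,0,0,0,0.82]
  ]
}}

```text
t: 19.8
ee_pos: [0.5944, 0.024, 0.0117]
tool_rot: [0.0, 0.731, 0.682, 0.0]
wrist_force: [0.5, 0.2, 0.1]
finger_gap: 0.0761
```

```bash
python3 go.py .594 .0233 .0105 -4; python3 - <<'E'
from h import *
s=snap('scene','g4.png')
cv2.imwrite('pics/g4b.png',cv2.resize(s['image'][130:270,210:380,::-1],None,fx=4,fy=4))
E
```

```text
t 19.8 p [0.5944 0.024  0.0117] gap 0.0761 F [0.5 0.2 0.1]
turn now [ 0. -0.  0.]
shift now axes [-0.007 -0.003  0.012] target axes [-0.007 -0.003  0.012]
```

View pics/g4b.png

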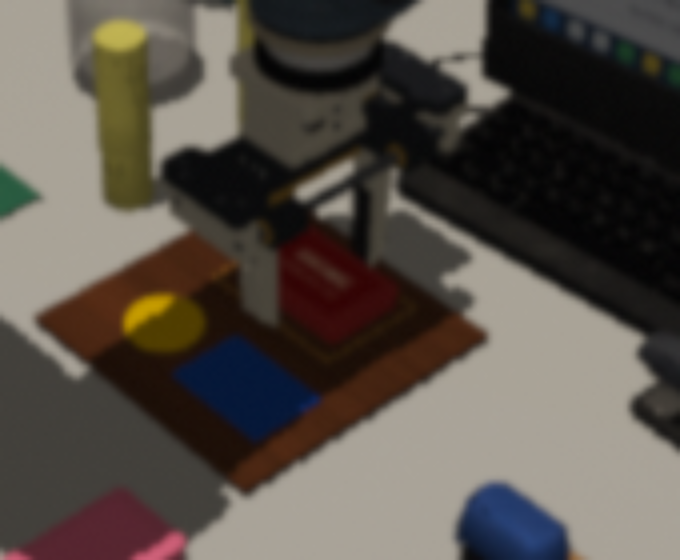

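The fingers straddle the red pad across its short side, with the near finger at about (260,290) and the far one at (365,210). Both are clear of the rests. Closing the gripper.

{"method": "arm_command", "body": {
  "rows": [
    [0,0,0,0,0,0,0.7],
    [0,0,0,0,0,0,0.6],
    [0,0,0,0,0,0,0.5],
    [0,0,0,0,0,0,0.4],
    [0,0,0,0,0,0,0.3],
    [0,0,0,0,0,0,0.3]
  ]
}}

```text
t: 20.6
ee_pos: [0.5945, 0.024, 0.0118]
tool_rot: [0.0, 0.731, 0.682, 0.0]
wrist_force: [-0.2, -0.1, 4.7]
finger_gap: 0.0599
```

{"method": "arm_command", "body": {
  "rows": [
    [0,0,-0.05,0,0,0,0.3],
    [0,0,-0.2,0,0,0,0.3],
    [0,0,-0.5,0,0,0,0.3],
    [0,0,-0.9,0,0,0,0.3],
    [0,0,-0.9,0,0,0,0.3]
  ]
}}

```text
t: 21.22
ee_pos: [0.596, 0.024, 0.1053]
tool_rot: [0.002, 0.731, 0.682, 0.002]
wrist_force: [-0.0, -0.4, -1.5]
finger_gap: 0.0596
```

```bash
python3 go.py .4935 .298 .2 -4; python3 - <<'E'
from seg import *
s=snap('top','t5.png')
K=cv2.cvtColor(s['image'],cv2.COLOR_RGB2HSV); m=cv2.inRange(K,(40,0,115),(110,75,255)); k=np.zeros_like(m); k[190:262,105:180]=m[190:262,105:180]
g=blob(s,60,90,80,20,255,(100,190,190,260)); f=np.zeros_like(m); cv2.fillPoly(f,[g],255); f=cv2.erode(f,np.ones((7,7)))
ys,xs=np.nonzero(k&f); print(len(xs)); print('outline',rect(s,np.c_[xs,ys],.004)); print('green',rect(s,g,.004))
E
```

```text
t 21.23 p [0.596  0.024  0.1053] gap 0.0596 F [-0.  -0.4 -1.5]
turn now [ 0.004 -0.     0.   ]
shift now axes [ 2.663 -1.207 -0.953] target axes [ 2.662 -1.213 -0.947]
278
outline [ 0.4929  0.2988 70.1502 99.6608 -3.8314]
green [  0.4929   0.2982 106.8984 137.569   -4.1097]
```

{"method": "arm_command", "body": {
  "rows": [
    [0,-0.2,-0.3,0,0,0,0.3],
    [0,-0.5,-0.6,0,0,0,0.3],
    [0,-0.9,-0.95,0,0,0,0.3],
    [0,-1,-0.95,0,0,0,0.3]
  ]
}}

```text
t: 21.78
ee_pos: [0.4936, 0.0311, 0.198]
tool_rot: [0.001, 0.731, 0.682, 0.001]
wrist_force: [0.2, -0.8, -1.4]
finger_gap: 0.0595
```

{"method": "arm_command", "body": {
  "rows": [
    [0.3,-0.1,0,0,0,0,0.3],
    [0.7,-0.2,0,0,0,0,0.3],
    [1,-0.2,0,0,0,0,0.3]
  ]
}}

```text
t: 22.15
ee_pos: [0.4808, 0.1333, 0.1951]
tool_rot: [-0.001, 0.731, 0.682, -0.001]
wrist_force: [-0.1, -0.1, -0.1]
finger_gap: 0.0596
```

{"method": "arm_command", "body": {
  "rows": [
    [0.3,0,0,0,0,0,0.3],
    [0.7,0,0,0,0,0,0.3],
    [1,0,0,0,0,0,0.3]
  ]
}}

```text
t: 22.52
ee_pos: [0.4883, 0.2332, 0.1948]
tool_rot: [-0.0, 0.731, 0.682, -0.001]
wrist_force: [-0.2, -0.8, -1.1]
finger_gap: 0.0598
```

{"method": "arm_command", "body": {
  "rows": [
    [0.3,0,0,0,0,0,0.3],
    [0.66,0,0,0,0,0,0.3],
    [0.66,0,0,0,0,0,0.3],
    [0.66,0,0,0,0,0,0.3]
  ]
}}

```text
t: 23.02
ee_pos: [0.4928, 0.2971, 0.1953]
tool_rot: [-0.0, 0.731, 0.682, -0.001]
wrist_force: [-0.3, -0.9, -1.8]
finger_gap: 0.0596
```

```bash
python3 go.py .493 .2993 .0085 -4
```

```text
t 23.02 p [0.4928 0.2971 0.1953] gap 0.0596 F [-0.3 -0.9 -1.8]
turn now [-0.001  0.001  0.   ]
shift now axes [0.024 0.004 1.868] target axes [2.200e-02 1.000e-03 1.868e+00]
```

{"method": "arm_command", "body": {
  "rows": [
    [0.02,0,0.4,0,0,0,0.3],
    [0.02,0,0.8,0,0,0,0.3],
    [0.02,0,1,0,0,0,0.3]
  ]
}}

```text
t: 23.4
ee_pos: [0.4924, 0.2981, 0.0942]
tool_rot: [-0.0, 0.732, 0.682, -0.002]
wrist_force: [-0.6, 0.7, 0.0]
finger_gap: 0.0594
```

{"method": "arm_command", "body": {
  "rows": [
    [0,0,0.3,0,0,0,0.3],
    [0,0,0.6,0,0,0,0.3],
    [0,0,0.7,0,0,0,0.3],
    [0,0,0.7,0,0,0,0.3],
    [0,0,0.7,0,0,0,0.3]
  ]
}}

```text
t: 24.02
ee_pos: [0.4939, 0.2998, 0.0278]
tool_rot: [0.0, 0.731, 0.682, 0.001]
wrist_force: [0.9, -0.3, -0.5]
finger_gap: 0.0597
```

```bash
python3 go.py .493 .2993 .0085 -4; python3 - <<'E'
from h import *
s=snap('scene','g6.png')
cv2.imwrite('pics/g6b.png',cv2.resize(s['image'][110:240,110:270,::-1],None,fx=4,fy=4))
E
```

```text
t 24.02 p [0.4939 0.2998 0.0278] gap 0.0597 F [ 0.9 -0.3 -0.5]
turn now [ 0.001 -0.001  0.   ]
shift now axes [-0.006 -0.009  0.193] target axes [-0.006 -0.008  0.193]
```

View pics/g6b.png

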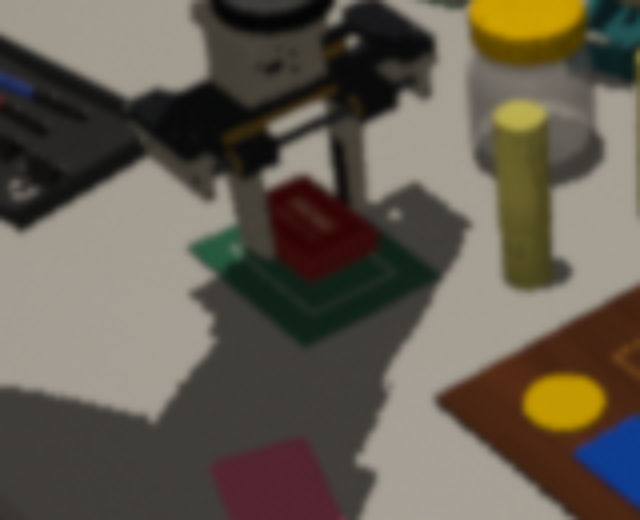

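The pad hovers over the outline at (320,230), with a visible gap above the mat. Lowering and releasing it.

{"method": "arm_command", "body": {
  "rows": [
    [-0.01,-0.01,0.08,0,0,0,0.3],
    [-0.01,-0.01,0.14,0,0,0,0.3],
    [-0.01,-0.01,0.18,0,0,0,0.3],
    [-0.01,-0.01,0.2,0,0,0,0.3],
    [-0.01,-0.01,0.2,0,0,0,0.3],
    [-0.01,-0.01,0.2,0,0,0,0.3]
  ]
}}

```text
t: 24.82
ee_pos: [0.4919, 0.2987, 0.0077]
tool_rot: [-0.0, 0.731, 0.682, -0.0]
wrist_force: [-5.6, -2.9, 16.6]
finger_gap: 0.0597
```

```bash
python3 go.py .493 .2993 .008 -4
```

```text
t 24.82 p [0.4919 0.2987 0.0077] gap 0.0597 F [-5.6 -2.9 16.6]
turn now [-0.  0.  0.]
shift now axes [ 0.007  0.01  -0.003] target axes [ 0.007  0.01  -0.003]
```

{"method": "arm_command", "body": {
  "rows": [
    [0.005,0.01,-0.015,0,0,0,0.3],
    [0.005,0.01,-0.015,0,0,0,0.3],
    [0.005,0.01,-0.01,0,0,0,0.3],
    [0.005,0.01,-0.01,0,0,0,0.3]
  ]
}}

```text
t: 25.32
ee_pos: [0.4932, 0.2992, 0.0078]
tool_rot: [0.0, 0.731, 0.682, 0.0]
wrist_force: [-1.2, -0.7, 5.0]
finger_gap: 0.0598
```

{"method": "arm_command", "body": {
  "rows": [
    [0,0,0,0,0,0,0.7],
    [0,0,0,0,0,0,0.82],
    [0,0,0,0,0,0,0.82],
    [0,0,0,0,0,0,0.82]
  ]
}}

```text
t: 25.82
ee_pos: [0.4931, 0.2992, 0.0076]
tool_rot: [-0.0, 0.731, 0.682, -0.0]
wrist_force: [-0.6, -0.1, 0.0]
finger_gap: 0.0764
```

{"method": "arm_command", "body": {
  "rows": [
    [0,0,-0.2,0,0,0,0.82],
    [0,0,-0.6,0,0,0,0.9],
    [0,0,-1,0,0,0,1]
  ]
}}

```text
t: 26.2
ee_pos: [0.4932, 0.2992, 0.1101]
tool_rot: [0.0, 0.731, 0.682, 0.0]
wrist_force: [0.1, -0.1, 0.3]
finger_gap: 0.0894
```

{"method": "arm_command", "body": {
  "rows": [
    [0,0,-0.5,0,0,0,1],
    [-0.5,0,-1,0,0,0,1],
    [-1,0,-1,0,0,0,1]
  ]
}}

```text
t: 26.58
ee_pos: [0.4872, 0.1992, 0.212]
tool_rot: [0.001, 0.731, 0.683, 0.003]
wrist_force: [0.8, -0.4, -0.5]
finger_gap: 0.0929
```

{"method": "arm_command", "body": {
  "rows": [
    [-0.5,0,0,0,0,0,1],
    [-1,0,0,0,0,0,1]
  ]
}}

```text
t: 26.82
ee_pos: [0.479, 0.0982, 0.2092]
tool_rot: [0.001, 0.731, 0.682, 0.001]
wrist_force: [0.7, 0.2, 0.9]
finger_gap: 0.093
```

```bash
python3 go.py .456 -.24 .2 -4; python3 - <<'E'
from seg import *
s=snap('top','t7.png')
print('pad',rect(s,blob(s,0,8,150,60,255,(100,180,200,270)),.019)); g=blob(s,60,90,80,20,255,(100,190,190,260));print('green',rect(s,g,.004))
cv2.imwrite('pics/t7b.png',cv2.resize(s['image'][185:265,100:190,::-1],None,fx=6,fy=6,interpolation=cv2.INTER_CUBIC))
E
```

```text
t 26.82 p [0.479  0.0982 0.2092] gap 0.093 F [0.7 0.2 0.9]
turn now [ 0.001 -0.     0.   ]
shift now axes [-3.389  0.005  0.091] target axes [-3.389  0.007  0.092]
pad [ 0.494   0.3307 20.512  55.5316 87.3965]
green [  0.4963   0.3445  45.0805 106.5447  85.3013]
```

View pics/t7b.png

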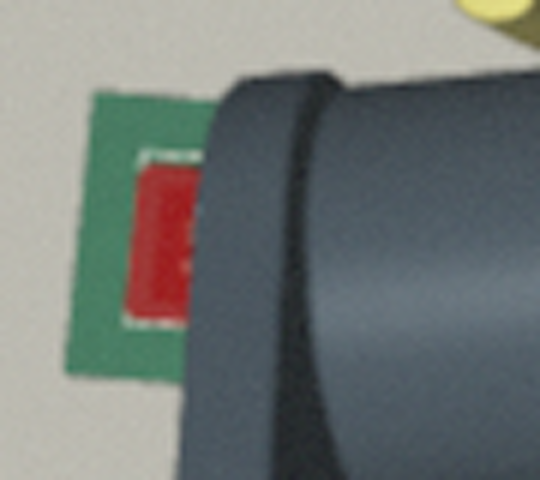

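The arm hides most of the mat in this view; only the left end of the pad shows inside the outline. Moving on above the stamp, then looking again.

{"method": "arm_command", "body": {
  "rows": [
    [-0.5,0,0,0,0,0,1],
    [-1,0,0,0,0,0,1]
  ]
}}

```text
t: 27.12
ee_pos: [0.4721, -0.0013, 0.209]
tool_rot: [0.001, 0.731, 0.682, 0.001]
wrist_force: [0.5, -0.3, -0.7]
finger_gap: 0.093
```

{"method": "arm_command", "body": {
  "rows": [
    [-0.5,0,0,0,0,0,1],
    [-1,0,0,0,0,0,1]
  ]
}}

```text
t: 27.38
ee_pos: [0.4651, -0.1014, 0.209]
tool_rot: [0.001, 0.731, 0.682, 0.0]
wrist_force: [-0.4, 0.6, 0.6]
finger_gap: 0.0928
```

{"method": "arm_command", "body": {
  "rows": [
    [-0.5,0,0,0,0,0,1],
    [-1,0,0,0,0,0,1]
  ]
}}

```text
t: 27.62
ee_pos: [0.4581, -0.2012, 0.2091]
tool_rot: [0.001, 0.731, 0.682, 0.0]
wrist_force: [1.2, 0.3, 1.3]
finger_gap: 0.0927
```

{"method": "arm_command", "body": {
  "rows": [
    [-0.2,0,0,0,0,0,1],
    [-0.38,0,0,0,0,0,1],
    [-0.38,0,0,0,0,0,1],
    [-0.38,0,0,0,0,0,1]
  ]
}}

```text
t: 28.12
ee_pos: [0.4559, -0.2365, 0.2077]
tool_rot: [-0.0, 0.731, 0.682, 0.0]
wrist_force: [-0.2, -0.6, 0.1]
finger_gap: 0.0932
```

```bash
python3 go.py .4562 -.2402 .0745 -4; python3 - <<'E'
from seg import *
s=snap('top','t8.png')
c=blob(s,0,8,140,60,255,(100,180,200,270))
print('pad',rect(s,c,.019)); g=blob(s,60,90,80,20,255,(100,190,190,260));print('green',rect(s,g,.004))
cv2.imwrite('pics/t8b.png',cv2.resize(s['image'][185:265,100:190,::-1],None,fx=6,fy=6,interpolation=cv2.INTER_CUBIC))
E
```

```text
t 28.12 p [ 0.4559 -0.2365  0.2077] gap 0.0932 F [-0.2 -0.6  0.1]
turn now [-0.    -0.     0.001]
shift now axes [-0.037  0.006  1.332] target axes [-0.037  0.006  1.332]
pad [ 0.492   0.297  57.2656 88.7419 -3.8396]
green [  0.4929   0.2982 106.8941 137.519   -4.0646]
```

View pics/t8b.png

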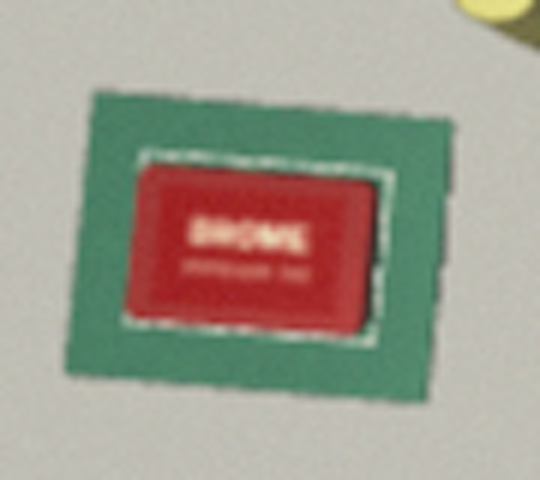

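The pad lies square in the outline: yaw -3.8° against -4.1° for the mat, and centre within about 1.5 mm once the height parallax is taken out. Picking up the stamp.

{"method": "arm_command", "body": {
  "rows": [
    [-0.04,0,0.4,0,0,0,1],
    [-0.04,0,0.8,0,0,0,1],
    [-0.04,0,0.9,0,0,0,1]
  ]
}}

```text
t: 28.55
ee_pos: [0.4547, -0.2402, 0.1159]
tool_rot: [-0.002, 0.731, 0.682, -0.0]
wrist_force: [-0.7, -1.0, 1.0]
finger_gap: 0.0926
```

{"method": "arm_command", "body": {
  "rows": [
    [0,0,0.2,0,0,0,1],
    [0,0,0.4,0,0,0,1],
    [0,0,0.43,0,0,0,1],
    [0,0,0.43,0,0,0,1],
    [0,0,0.43,0,0,0,1]
  ]
}}

```text
t: 29.18
ee_pos: [0.456, -0.2417, 0.0756]
tool_rot: [0.001, 0.731, 0.682, 0.0]
wrist_force: [-0.5, -0.2, -0.2]
finger_gap: 0.0927
```

```bash
python3 go.py .4561 -.24 .0745 -4
```

```text
t 29.18 p [ 0.456  -0.2417  0.0756] gap 0.0927 F [-0.5 -0.2 -0.2]
turn now [0.001 0.    0.   ]
shift now axes [ 0.017 -0.     0.011] target axes [ 0.017 -0.     0.011]
```

Shifting the TCP to match the first grasp, then closing.

{"method": "arm_command", "body": {
  "rows": [
    [0.017,0,0.01,0,0,0,1],
    [0.017,0,0.01,0,0,0,0.8],
    [0.017,0,0.01,0,0,0,0.6],
    [0.017,0,0.01,0,0,0,0.45],
    [0.017,0,0.01,0,0,0,0.4]
  ]
}}

```text
t: 29.8
ee_pos: [0.4556, -0.2398, 0.0736]
tool_rot: [-0.0, 0.731, 0.682, -0.0]
wrist_force: [-0.5, 0.5, -0.3]
finger_gap: 0.0576
```

{"method": "arm_command", "body": {
  "rows": [
    [0,0,0,0,0,0,0.3],
    [0,0,0,0,0,0,0.2],
    [0,0,0,0,0,0,0.1],
    [0,0,0,0,0,0,0],
    [0,0,0,0,0,0,0]
  ]
}}

```text
t: 30.42
ee_pos: [0.4557, -0.2398, 0.0737]
tool_rot: [0.0, 0.731, 0.682, 0.0]
wrist_force: [-0.1, 0.3, -0.3]
finger_gap: 0.0329
```

```bash
python3 go.py .5005 -.008 .15 -4
```

```text
t 30.43 p [ 0.4557 -0.2398  0.0737] gap 0.0329 F [-0.1  0.3 -0.3]
turn now [0. 0. 0.]
shift now axes [ 2.344  0.286 -0.763] target axes [ 2.344  0.286 -0.763]
```

{"method": "arm_command", "body": {
  "rows": [
    [0,0,-0.1,0,0,0,0],
    [0,0,-0.3,0,0,0,0],
    [0,0,-0.6,0,0,0,0],
    [0.2,0,-0.76,0,0,0,0],
    [0.5,0.05,-0.76,0,0,0,0],
    [0.8,0.1,-0.76,0,0,0,0]
  ]
}}

```text
t: 31.18
ee_pos: [0.4709, -0.1588, 0.1499]
tool_rot: [-0.0, 0.731, 0.682, 0.0]
wrist_force: [1.0, -0.1, -1.7]
finger_gap: 0.0331
```

{"method": "arm_command", "body": {
  "rows": [
    [0.3,0.04,0,0,0,0,0],
    [0.6,0.07,0,0,0,0,0],
    [0.9,0.1,0,0,0,0,0]
  ]
}}

```text
t: 31.55
ee_pos: [0.4869, -0.0695, 0.1496]
tool_rot: [-0.0, 0.731, 0.682, -0.0]
wrist_force: [-0.1, 0.3, -0.9]
finger_gap: 0.0329
```

{"method": "arm_command", "body": {
  "rows": [
    [0.3,0.04,0,0,0,0,0],
    [0.55,0.07,0,0,0,0,0],
    [0.65,0.08,0,0,0,0,0],
    [0.65,0.08,0,0,0,0,0],
    [0.65,0.08,0,0,0,0,0]
  ]
}}

```text
t: 32.17
ee_pos: [0.4996, -0.0078, 0.1496]
tool_rot: [-0.0, 0.731, 0.682, -0.0]
wrist_force: [-0.4, 0.5, -0.8]
finger_gap: 0.033
```

```bash
python3 go.py .5 -.007 .0825 -4
```

```text
t 32.17 p [ 0.4996 -0.0078  0.1496] gap 0.033 F [-0.4  0.5 -0.8]
turn now [-0.  0. -0.]
shift now axes [0.009 0.003 0.671] target axes [0.008 0.003 0.671]
```

{"method": "arm_command", "body": {
  "rows": [
    [0.01,0,0.3,0,0,0,0],
    [0.01,0,0.55,0,0,0,0],
    [0.01,0,0.64,0,0,0,0],
    [0.01,0,0.67,0,0,0,0],
    [0.01,0,0.67,0,0,0,0],
    [0.01,0,0.67,0,0,0,0]
  ]
}}

```text
t: 32.92
ee_pos: [0.5003, -0.0064, 0.0833]
tool_rot: [0.0, 0.731, 0.682, 0.0]
wrist_force: [-0.5, 0.3, -1.2]
finger_gap: 0.0332
```

```bash
python3 go.py .5 -.007 .0817 -4
```

```text
t 32.92 p [ 0.5003 -0.0064  0.0833] gap 0.0332 F [-0.5  0.3 -1.2]
turn now [0.001 0.    0.   ]
shift now axes [-0.006 -0.003  0.016] target axes [-0.006 -0.003  0.016]
```

{"method": "arm_command", "body": {
  "rows": [
    [-0.01,0,0.01,0,0,0,0],
    [-0.01,0,0.015,0,0,0,0],
    [-0.01,0,0.015,0,0,0,0]
  ]
}}

```text
t: 33.3
ee_pos: [0.5002, -0.0074, 0.0816]
tool_rot: [0.0, 0.731, 0.682, 0.0]
wrist_force: [0.4, -0.7, 5.2]
finger_gap: 0.0328
```

```bash
python3 go.py .5 -.007 .0817 -4
```

```text
t 33.3 p [ 0.5002 -0.0074  0.0816] gap 0.0328 F [ 0.4 -0.7  5.2]
turn now [0.001 0.    0.   ]
shift now axes [ 0.004 -0.003 -0.001] target axes [ 0.004 -0.003 -0.001]
```

{"method": "arm_command", "body": {
  "rows": [
    [0,0,0,0,0,0,0.45],
    [0,0,0,0,0,0,0.6],
    [0,0,0,0,0,0,0.8],
    [0,0,0,0,0,0,1],
    [0,0,0,0,0,0,1]
  ]
}}

```text
t: 33.92
ee_pos: [0.4998, -0.0073, 0.0811]
tool_rot: [-0.0, 0.731, 0.682, -0.0]
wrist_force: [-0.3, -0.0, -0.4]
finger_gap: 0.077
```

{"method": "arm_command", "body": {
  "rows": [
    [0,0,-0.3,0,0,0,1],
    [0,0,-0.6,0,0,0,1],
    [0,0,-1,0,0,0,1]
  ]
}}

```text
t: 34.3
ee_pos: [0.4994, -0.0073, 0.1817]
tool_rot: [-0.001, 0.731, 0.682, -0.0]
wrist_force: [-0.1, 0.2, -0.1]
finger_gap: 0.0928
```

{"method": "arm_command", "body": {
  "rows": [
    [-0.5,-0.03,0,0,0,0,1],
    [-1,-0.06,0,0,0,0,1]
  ]
}}

```text
t: 34.55
ee_pos: [0.4869, -0.1076, 0.1817]
tool_rot: [0.001, 0.731, 0.683, 0.0]
wrist_force: [0.5, -0.4, -0.2]
finger_gap: 0.0929
```

{"method": "arm_command", "body": {
  "rows": [
    [-0.5,-0.03,0,0,0,0,1],
    [-1,-0.06,0,0,0,0,1]
  ]
}}

```text
t: 34.8
ee_pos: [0.4736, -0.2076, 0.1813]
tool_rot: [0.0, 0.731, 0.682, 0.0]
wrist_force: [0.8, 0.1, 0.2]
finger_gap: 0.0933
```

{"method": "arm_command", "body": {
  "rows": [
    [-0.5,-0.03,0,0,0,0,1],
    [-1,-0.06,0,0,0,0,1]
  ]
}}

```text
t: 35.05
ee_pos: [0.4606, -0.307, 0.1812]
tool_rot: [0.0, 0.731, 0.682, 0.0]
wrist_force: [0.0, 0.5, -0.5]
finger_gap: 0.0929
```

{"method": "arm_command", "body": {
  "rows": [
    [-0.3,-0.02,0,0,0,0,1],
    [-0.36,-0.02,0,0,0,0,1],
    [-0.36,-0.02,0,0,0,0,1],
    [-0.36,-0.02,0,0,0,0,1]
  ]
}}

```text
t: 35.55
ee_pos: [0.4568, -0.34, 0.1812]
tool_rot: [-0.0, 0.731, 0.682, 0.0]
wrist_force: [-0.5, 0.2, -0.8]
finger_gap: 0.0928
```

```bash
python3 go.py .4566 -.3413 .047 -4; python3 - <<'E'
from seg import *
s=snap('top','t9.png')
print('handle',rect(s,blob(s,100,125,60,40,125,(255,205,300,245)),.110)); print('rest',rect(s,blob(s,100,125,100,60,255,(250,205,300,245)),.012))
cv2.imwrite('pics/t9b.png',cv2.resize(s['image'][195:250,225:310,::-1],None,fx=7,fy=7,interpolation=cv2.INTER_NEAREST))
E
```

```text
t 35.55 p [ 0.4568 -0.34    0.1812] gap 0.0928 F [-0.5  0.2 -0.8]
turn now [-0.    -0.     0.001]
shift now axes [-1.300e-02 -1.000e-03  1.342e+00] target axes [-1.300e-02 -1.000e-03  1.342e+00]
handle [ 5.01900e-01 -6.10000e-03  3.76320e+01  5.82776e+01 -5.35620e+00]
rest [ 4.99900e-01 -7.20000e-03  5.11520e+01  7.52475e+01 -4.12980e+00]
```

View pics/t9b.png

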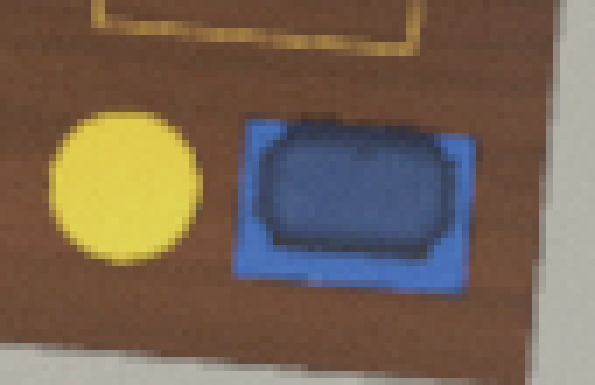

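The stamp is back upright on the blue rest. The handle centre is within about 2 mm of the rest's centre, and the edges look parallel. Now the glue stick.

{"method": "arm_command", "body": {
  "rows": [
    [-0.01,0,0.4,0,0,0,1],
    [-0.01,0,0.8,0,0,0,1],
    [-0.01,0,0.9,0,0,0,1]
  ]
}}

```text
t: 35.98
ee_pos: [0.4558, -0.3407, 0.0893]
tool_rot: [-0.002, 0.731, 0.682, -0.0]
wrist_force: [-0.3, -0.2, 0.3]
finger_gap: 0.093
```

{"method": "arm_command", "body": {
  "rows": [
    [0,0,0.2,0,0,0,1],
    [0,0,0.4,0,0,0,1],
    [0,0,0.44,0,0,0,1],
    [0,0,0.44,0,0,0,1]
  ]
}}

```text
t: 36.48
ee_pos: [0.457, -0.3423, 0.0481]
tool_rot: [0.001, 0.731, 0.682, 0.0]
wrist_force: [-1.2, -0.0, 0.4]
finger_gap: 0.0929
```

```bash
python3 go.py .4566 -.3413 .046 -4
```

```text
t 36.48 p [ 0.457  -0.3423  0.0481] gap 0.0929 F [-1.2 -0.   0.4]
turn now [0.001 0.    0.   ]
shift now axes [ 0.01  -0.005  0.021] target axes [ 0.01  -0.005  0.021]
```

{"method": "arm_command", "body": {
  "rows": [
    [0.01,0,0.02,0,0,0,0.8],
    [0.01,0,0.02,0,0,0,0.6],
    [0.01,0,0.02,0,0,0,0.5],
    [0.01,0,0.02,0,0,0,0.4],
    [0.01,0,0.02,0,0,0,0.3]
  ]
}}

```text
t: 37.1
ee_pos: [0.4565, -0.3412, 0.0452]
tool_rot: [-0.0, 0.731, 0.682, 0.0]
wrist_force: [-0.6, 0.4, 0.3]
finger_gap: 0.0475
```

{"method": "arm_command", "body": {
  "rows": [
    [0,0,0,0,0,0,0.25],
    [0,0,0,0,0,0,0.15],
    [0,0,0,0,0,0,0.1],
    [0,0,0,0,0,0,0],
    [0,0,0,0,0,0,0]
  ]
}}

```text
t: 37.72
ee_pos: [0.4565, -0.3411, 0.0451]
tool_rot: [-0.0, 0.731, 0.682, -0.0]
wrist_force: [-0.4, -0.2, -1.2]
finger_gap: 0.0246
```

```bash
python3 go.py .505 .0685 .175 -4
```

```text
t 37.73 p [ 0.4565 -0.3411  0.0451] gap 0.0246 F [-0.4 -0.2 -1.2]
turn now [-0. -0.  0.]
shift now axes [ 4.12   0.199 -1.299] target axes [ 4.12   0.198 -1.299]
```

{"method": "arm_command", "body": {
  "rows": [
    [0,0,-0.1,0,0,0,0],
    [0,0,-0.3,0,0,0,0],
    [0,0,-0.6,0,0,0,0],
    [0,0,-1,0,0,0,0]
  ]
}}

```text
t: 38.22
ee_pos: [0.4562, -0.3408, 0.1463]
tool_rot: [-0.0, 0.731, 0.682, -0.0]
wrist_force: [0.0, -0.5, -0.3]
finger_gap: 0.0244
```

{"method": "arm_command", "body": {
  "rows": [
    [0.2,0,-0.3,0,0,0,0],
    [0.5,0.03,-0.5,0,0,0,0],
    [1,0.05,-0.5,0,0,0,0]
  ]
}}

```text
t: 38.6
ee_pos: [0.4692, -0.2418, 0.1974]
tool_rot: [0.002, 0.732, 0.682, 0.0]
wrist_force: [-0.8, 0.4, -1.2]
finger_gap: 0.0246
```

{"method": "arm_command", "body": {
  "rows": [
    [0.5,0.02,0,0,0,0,0],
    [1,0.05,0,0,0,0,0]
  ]
}}

```text
t: 38.85
ee_pos: [0.4804, -0.1408, 0.196]
tool_rot: [0.0, 0.731, 0.682, 0.0]
wrist_force: [0.7, -0.1, 0.8]
finger_gap: 0.0246
```

{"method": "arm_command", "body": {
  "rows": [
    [0.5,0.02,0,0,0,0,0],
    [1,0.05,0,0,0,0,0]
  ]
}}

```text
t: 39.1
ee_pos: [0.4924, -0.0413, 0.196]
tool_rot: [0.0, 0.731, 0.682, 0.0]
wrist_force: [0.6, 0.6, -0.3]
finger_gap: 0.0244
```

{"method": "arm_command", "body": {
  "rows": [
    [0.4,0.02,0,0,0,0,0],
    [0.8,0.05,0,0,0,0,0],
    [1,0.05,0,0,0,0,0],
    [1,0.05,0,0,0,0,0],
    [1,0.05,0,0,0,0,0]
  ]
}}

```text
t: 39.72
ee_pos: [0.5043, 0.0559, 0.1954]
tool_rot: [0.0, 0.731, 0.682, 0.0]
wrist_force: [0.7, -1.1, -1.0]
finger_gap: 0.0245
```

```bash
python3 go.py .505 .0688 .0531 -4;  python3 - <<'E'
from seg import *
s=snap('scene','g10.png'); print([(d['score'],cw(s,d['at']).round(3)) for l in('date_stamp','glue_stick') for d in find_in('scene',l)])
E
```

```text
t 39.73 p [0.5043 0.0559 0.1954] gap 0.0245 F [ 0.7 -1.1 -1. ]
turn now [0. 0. 0.]
shift now axes [ 0.129 -0.002  1.423] target axes [ 0.129 -0.002  1.423]
[(0.61, array([ 0.499, -0.012,  0.076])), (0.75, array([0.497, 0.041, 0.203])), (0.73, array([0.571, 0.182, 0.063])), (0.64, array([0.688, 0.155, 0.075])), (0.46, array([ 0.488, -0.013,  0.013]))]
```

{"method": "arm_command", "body": {
  "rows": [
    [0.13,0,0,0,0,0,0],
    [0.13,0,0.3,0,0,0,0],
    [0.13,0,0.7,0,0,0,0],
    [0.13,0,1,0,0,0,0]
  ]
}}

```text
t: 40.38
ee_pos: [0.5049, 0.07, 0.0938]
tool_rot: [-0.0, 0.731, 0.682, -0.0]
wrist_force: [-0.1, -0.1, -0.9]
finger_gap: 0.0243
```

{"method": "arm_command", "body": {
  "rows": [
    [0,0,0.2,0,0,0,0],
    [0,0,0.35,0,0,0,0],
    [0,0,0.39,0,0,0,0],
    [0,0,0.41,0,0,0,0],
    [0,0,0.41,0,0,0,0],
    [0,0,0.41,0,0,0,0]
  ]
}}

```text
t: 41.12
ee_pos: [0.5055, 0.0695, 0.0546]
tool_rot: [0.0, 0.731, 0.682, 0.0]
wrist_force: [-0.1, -1.6, -0.0]
finger_gap: 0.0247
```

```bash
python3 go.py .505 .0693 .0531 -4
```

```text
t 41.12 p [0.5055 0.0695 0.0546] gap 0.0247 F [-0.1 -1.6 -0. ]
turn now [ 0.001 -0.     0.   ]
shift now axes [-0.002 -0.005  0.015] target axes [-0.002 -0.005  0.015]
```

{"method": "arm_command", "body": {
  "rows": [
    [0,0,0.01,0,0,0,0],
    [0,0,0.015,0,0,0,0],
    [0,0,0.015,0,0,0,0]
  ]
}}

```text
t: 41.5
ee_pos: [0.5054, 0.0695, 0.0531]
tool_rot: [0.0, 0.731, 0.682, 0.0]
wrist_force: [-1.4, -0.0, 5.0]
finger_gap: 0.0249
```

```bash
python3 go.py .505 .0693 .0531 -4
```

```text
t 41.5 p [0.5054 0.0695 0.0531] gap 0.0249 F [-1.4 -0.   5. ]
turn now [ 0. -0.  0.]
shift now axes [-0.002 -0.004 -0.   ] target axes [-0.002 -0.004 -0.   ]
```

{"method": "arm_command", "body": {
  "rows": [
    [0,0,0,0,0,0,0.35],
    [0,0,0,0,0,0,0.5],
    [0,0,0,0,0,0,0.7],
    [0,0,0,0,0,0,0.9],
    [0,0,0,0,0,0,1]
  ]
}}

```text
t: 42.12
ee_pos: [0.5052, 0.0695, 0.0526]
tool_rot: [-0.0, 0.731, 0.682, -0.0]
wrist_force: [0.4, 0.7, 0.5]
finger_gap: 0.0685
```

{"method": "arm_command", "body": {
  "rows": [
    [0,0,-0.3,0,0,0,1],
    [0,0,-0.6,0,0,0,1],
    [0,0,-1,0,0,0,1]
  ]
}}

```text
t: 42.5
ee_pos: [0.5047, 0.0695, 0.1532]
tool_rot: [-0.0, 0.731, 0.682, -0.001]
wrist_force: [-0.6, 0.5, -0.0]
finger_gap: 0.0921
```

{"method": "arm_command", "body": {
  "rows": [
    [0,0,-0.4,0,0,0,1],
    [-0.5,-0.1,-0.7,0,0,0,1],
    [-1,-0.2,-0.7,0,0,0,1]
  ]
}}

```text
t: 42.88
ee_pos: [0.4789, -0.0299, 0.2248]
tool_rot: [0.002, 0.731, 0.683, 0.001]
wrist_force: [1.6, 0.4, -0.0]
finger_gap: 0.093
```

{"method": "arm_command", "body": {
  "rows": [
    [-0.5,0,0,0,0,0,1],
    [-1,-0.2,0,0,0,0,1]
  ]
}}

```text
t: 43.12
ee_pos: [0.4513, -0.1289, 0.2228]
tool_rot: [0.0, 0.731, 0.682, 0.0]
wrist_force: [0.6, 0.3, 0.3]
finger_gap: 0.0929
```

{"method": "arm_command", "body": {
  "rows": [
    [-0.5,0,0,0,0,0,1],
    [-1,0,0,0,0,0,1],
    [-1,0,0,0,0,0,1],
    [-1,0,0,0,0,0,1]
  ]
}}

```text
t: 43.62
ee_pos: [0.4443, -0.2265, 0.2225]
tool_rot: [-0.0, 0.731, 0.682, 0.0]
wrist_force: [-0.1, -0.3, 0.1]
finger_gap: 0.0931
```

```bash
python3 go.py .5 -.2 .2 -4; python3 - <<'E'
from seg import *
s=snap('top','t11.png')
print('handle',rect(s,blob(s,100,125,60,40,125,(255,205,300,245)),.110)); print('glue top',rect(s,blob(s,27,35,60,170,255,(225,205,256,240)),.103))
c=blob(s,0,8,140,60,255,(100,180,200,270)); print('pad',rect(s,c,.019))
a=s['image'][120:300,100:330,::-1]
s=snap('scene','g11.png'); print([(round(d['score'],2),cw(s,d['at']).round(3)) for l in('date_stamp','glue_stick','ink_pad','jar_yellow','stapler') for d in find_in('scene',l)])
b=s['image'][100:280,130:360,::-1]
cv2.imwrite('pics/fin.png',cv2.resize(np.hstack([a,b]),None,fx=1.73,fy=1.73,interpolation=cv2.INTER_CUBIC))
E
```

```text
t 43.62 p [ 0.4443 -0.2265  0.2225] gap 0.0931 F [-0.1 -0.3  0.1]
turn now [-0. -0. -0.]
shift now axes [0.303 0.537 0.225] target axes [0.303 0.537 0.225]
handle [ 5.02100e-01 -6.40000e-03  3.74624e+01  5.72945e+01 -3.43020e+00]
glue top [ 0.5021  0.0636 35.5621 37.6779  0.6331]
pad [ 0.4921  0.2969 57.0883 89.1291 -3.7788]
[(0.87, array([ 0.5  , -0.018,  0.076])), (0.51, array([0.533, 0.01 , 0.007])), (0.96, array([0.577, 0.179, 0.076])), (0.78, array([0.502, 0.058, 0.069])), (0.64, array([0.686, 0.158, 0.075])), (0.51, array([0.471, 0.276, 0.006])), (0.8, array([0.332, 0.12 , 0.018])), (0.78, array([0.487, 0.292, 0.023])), (0.66, array([ 0.339, -0.049,  0.019])), (0.94, array([0.672, 0.268, 0.088])), (0.23, array([ 0.654, -0.244,  0.032]))]
```

View pics/fin.png

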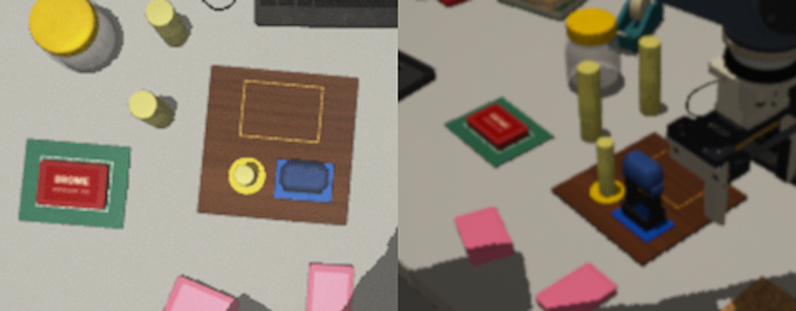

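```bash
python3 - <<'E'
import cv2,numpy as np
a=cv2.imread('pics/top0.png');b=cv2.imread('pics/t11.png')
def sub(r):
    y,x=np.unravel_index(r.argmax(),r.shape); f=lambda m,c,p:(m-p)/(2*(m-2*c+p))
    return x+f(r[y,x-1],r[y,x],r[y,x+1]),y+f(r[y-1,x],r[y,x],r[y+1,x]),r.max().round(3)
for n,(x0,y0,x1,y1) in dict(glue=(236,213,248,226),handle=(263,212,290,229),board=(205,160,225,190)).items():
    print(n,sub(cv2.matchTemplate(b[y0-6:y1+6,x0-6:x1+6],a[y0:y1,x0:x1],cv2.TM_CCOEFF_NORMED)),'no move = 6,6; 1 px ~2.1 mm')
E
python3 - <<'E'
from seg import *
s=snap('scene')
c=blob(s,0,8,140,50,255,(140,120,240,220)); print('pad scene',rect(s,c,.019)); print('green scene',rect(s,blob(s,60,90,80,20,255,(140,120,240,220)),.004))
E
```

```text
glue (np.float64(6.002880836138502), np.float64(7.229406520724297), np.float32(0.982)) no move = 6,6; 1 px ~2.1 mm
handle (np.float64(5.6915061473846436), np.float64(6.216911718249321), np.float32(0.934)) no move = 6,6; 1 px ~2.1 mm
board (np.float64(6.033285181969404), np.float64(5.969246489927173), np.float32(0.998)) no move = 6,6; 1 px ~2.1 mm
pad scene [ 0.4889  0.2924 63.5647 98.6916 -3.4075]
green scene [  0.4929   0.2965 105.4286 135.14    -3.7318]
```

Relative to the start picture, the glue stick shifted about 2.5 mm towards the robot. Overlaying the ideal positions in both cameras to check the absolute error.

```bash
python3 - <<'E'
from h import *
t=np.linspace(0,2*np.pi,60)
def circ(x,y,z,r): return np.c_[x+r*np.cos(t),y+r*np.sin(t),0*t+z]
def box(x,y,z,a,b,yaw):
    c=np.array([[-a,-b],[a,-b],[a,b],[-a,b]])/2; y0=np.radians(yaw); return np.c_[c@np.array([[np.cos(y0),np.sin(y0)],[-np.sin(y0),np.cos(y0)]])+[x,y],[z]*4]
def panel(s,u,v,w,h,k,L):
    im=cv2.resize(s['image'][v:v+h,u:u+w,::-1],None,fx=k,fy=k,interpolation=cv2.INTER_CUBIC)
    for P,c in L: cv2.polylines(im,[np.int32(((w2px(s,P)-[u,v]+.5)*k)*16)],True,c,1,cv2.LINE_AA,4)
    return im
W=(255,255,255);C=(255,255,0)
G=[(circ(.505,.0681,.012,.025),C),(circ(.505,.0681,.103,.0125),W),(circ(.505,.0681,.012,.0125),C)]
B=[(box(.493,.2984,.019,.06,.09,-4),W),(box(.493,.2984,.004,.11,.14,-4),C)]
S=[(box(.5,-.0073,.012,.052,.076,-4.1),C),(box(.5,-.0073,.114,.034,.058,-4.1),W)]
a=snap('top');b=snap('scene')
r1=np.hstack([panel(a,225,200,80,50,5,G+S),panel(b,230,165,80,50,5,G+S)][:2]); r2=np.hstack([panel(a,105,190,80,68,5,B),panel(b,150,145,80,68,5,B)])
cv2.imwrite('pics/ov.png',np.vstack([r1,r2])); print(r1.shape,r2.shape)
E
```

```text
(250, 800, 3) (340, 800, 3)
```

View pics/ov.png

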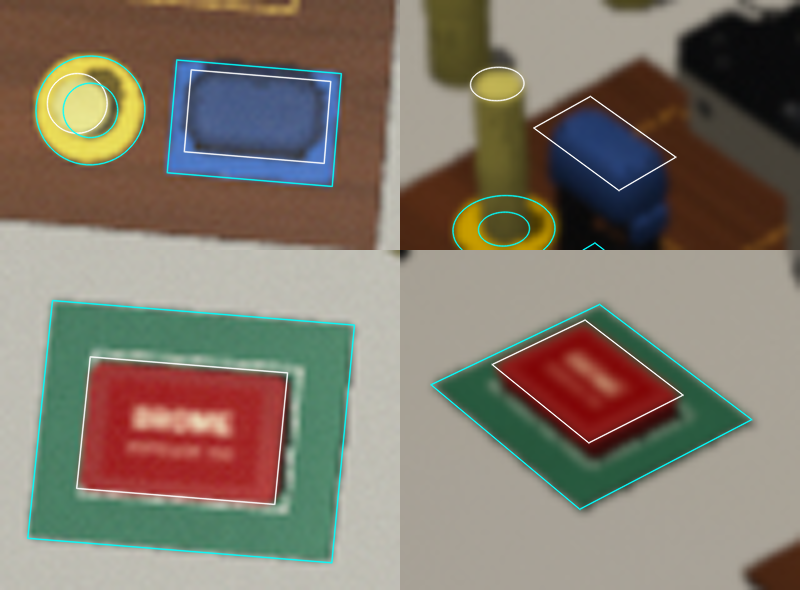

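The overlays agree with the pictures. The pad top, the glue stick's top and foot, and the stamp handle all lie on their ideal outlines to within about 2 mm in the views that show them, and the arm is clear. Handing in.

```bash
python3 -c "
from h import *
print(workorder.hand_in()); print(telemetry.read_state()['t'])"
```

```text
the job is handed in; nothing more can be done
None
the job is handed in; nothing more can be done
```

The job is done in the order you asked, and I handed it in at about 44 s on the robot's clock; the hand-in gives no verdict. I stood the stamp and then the glue stick upright on the cork mat. Then I laid the red ink pad in the white outline on the green mat, and put the stamp back on its blue rest and the glue stick on its yellow one.

**Last checks:**
- **Ink pad:** the centre is about 1–2 mm off the outline's centre, and its angle is -3.8° against about -4.1° for the mat.
- **Stamp:** it stands upright within about 2 mm of the middle of its rest. Its measured angle varied between -3.4° and -5.4° (the rest is at about -4.1°), because the rounded handle makes the reading noisy.
- **Glue stick:** it stands upright, and the overlays in both cameras put it within about 1–2 mm of the middle of its rest. One check disagreed: comparing start and end pictures suggested it sits about 2.5 mm nearer the robot than where it began.
- **Ink pad, second camera:** the angled camera's colour measurement put the pad about 4 mm off. That blob includes the pad's visible sides, and the overlay in that view fitted.
- **Jar and stapler:** the network found both within about 5 mm of where they started, though the stapler with a low score (0.23).
- **Forces:** the highest wrist force I read was about 17 N, when the pad touched the mat.

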